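Open the gauge case's combination lock and hold it up

TASK

The gauge case on the bench is shut by a dial lock sitting on its two shackle legs. Turn the dial clockwise, feeling the clicks, until its pointer rests in the notch at the open mark, then pull the lock straight up off the shackle and present it: finish while still holding the lock in the gripper, level with its dial up, about 10 cm above the case and touching nothing else. Leave the other things on the bench and on the case lid where they are.

Things in the scene. Friction and masses are not known exactly. Their poses are not given: they have to be found in the camera images.
- case: Grey steel gauge case, fixed, 220 (x) by 300 (y) by 90 mm high, turned up to 0.35 rad. Origin: centre of its underside. Near its -x edge (towards the robot) a 3 mm steel hasp strap carries the lock. Two shackle legs, 8 mm thick, stand 25 mm above the strap, 40 mm apart along y, inside the lock. A block (26 mm high) and a sleeve (45 mm) lie on the lid over 90 mm from the lock's axis.
- seat (a point): Point on top of the hasp strap, 93 mm above the bench, midway between the shackle legs: the lock's underside centre rests here while the lock is on its shackle.
- lock: Steel dial lock, 0.25 to 0.45 kg. Its flat-sided case is 68 (x) by 64 (y) by 34 mm high, the dial on top reaches 67 mm. Origin: underside centre; z up along the dial's axis; axes as the case's, 0.08 rad of play. A raised brass open mark lies at the -x edge of its top. With the dial open it lifts straight up, clear of the legs after 30 mm; at any other click it rises 2 mm and stops.
- dial_grip (a point): On the dial's axis, 55 mm above the lock's underside, in the grip bar. x axis along the bar, pointer nose on its -x side. The bar is an upright black fin 40 mm long, 13 mm thick, 26 mm high (41 to 67 mm above the lock's underside) on a round plate 42 mm across with its top at 41 mm. Pinch the bar across its 13 mm; it also serves to lift the lock.
- dial_nose (a point): Tip of the small white pointer nose at the rim of the dial plate, 25 mm from the axis, 38 mm above the lock's underside. At the open notch it points at the brass open mark.
- dial (a joint): Dial angle against the lock case, rad, positive anticlockwise from above; 0 is the open notch. Clicks into a notch every 0.349 rad (20 degrees), about 0.08 N m to pass each, and stays there when let go. Starts (after 0.3 s) 2 to 4 clicks anticlockwise of open (0.70, 1.05 or 1.40). It can be turned past, to -1.3, and locks again. The lock is free within 0.12 rad of 0.

How it is judged (in metres and radians):
On the way, in this order (a step that is already met when the one before it is completed fails the run):
1. the dial rests in the open notch while the lock still sits on its shackle (value of joint dial between -0.14 and 0.14 rad and distance between lock and seat below 0.01 m), for 0.2 s.
2. the lock is pulled up off the shackle legs in the gripper (z of lock in the frame of seat above 0.03 m and contact force between the fingers and lock above 1 N), for 0.1 s.
At the end, for the whole second after the job is handed in: The lock is off its shackle and held still in the gripper, its underside 60 to 200 mm above the hasp strap, its dial up within 20 degrees of level, not touching the case, the bench or the things on the lid (z of lock in the frame of seat between 0.06 and 0.2 m and angle between lock's own z axis and vertical below 0.35 rad and contact force between the fingers and lock above 1 N and contact force between lock and case below 0.1 N and contact force between lock and table below 0.1 N and contact force between lock and block_lid below 0.1 N and contact force between lock and sleeve_lid below 0.1 N and linear speed of lock below 0.05 m/s); the arm keeps its last pose, push and grip.
It fails at once if a bystander is pushed more than 30 mm from its place (distance of any of block_lid, sleeve_lid, block_a, block_b, driver, wrench, bush from where it was at the start of the episode above 0.03 m).
It also fails if it takes over 38 s, if anything falls off the work surface, if the arm or the gripper's body presses on something with over 40 N, if the wrist force passes 120 N, or if a joint passes its speed limit or range.

ROBOT

A 6-joint arm with a two-finger parallel gripper is mounted at the origin on the work surface. World frame = base frame: x ahead of the robot, y to its left, z up, the work surface at z = 0. Lengths are in m, angles in degrees, forces in N, time in s.
With the tool pointing down it reaches from about 0.325 to 0.9 m from the base axis. Payload 6.1 kg.
Tool frame: the origin (TCP) lies on the centre line of the jaws, within the pads' length; the fingertips stand tip_reach ahead of it and the grasp point (between the pads) lies 3 mm ahead of it (tip_reach is the distance from the TCP to the fingertips, in m); x points along the fingers, y is the direction in which the jaws open and shut, and the axes are right-handed (so a half turn about x gives the same grasp; the last joint's range is limited). The gripper opens to 87 mm and grips with 3 to 60 N. Pads are 19 mm wide; open, the fingers measure 117 mm over their backs; the gripper's body (75 mm by 190 mm) begins 51 mm behind the grasp point.
Start: joints at [-82.282, 12.628, 87.462, -0, 79.91, -7.225], TCP at [0.161, -0.604, 0.245] pointing down, gripper open.
Joint ranges: [-170.65, 170.65], [-52.31, 119.04], [5.05, 147.46], [-71.25, 251.25], [11.57, 151.72], [-153.62, 153.62]. Speed limits (degrees/s): [147.25, 147.25, 172.46, 180, 180, 180].

INTERFACE

Orientations are given as a 3x3 rotation matrix whose columns are the frame's x, y, z axes.
In Python, from rig import * gives the robot as it stands.
- The arm moves only by the tool arm_command, never from a script. Its arguments are lists of equal length, an entry for each row: "delta_pos": the shift along the tool's x, y, z in mm, a list of three; "yaw": the turn about the tool's x in rad; "grip": the finger opening in mm, from 0 to 87. In form: {"delta_pos": [[tx, ty, tz], ...], "yaw": [yaw, ...], "grip": [grip, ...]}. A call has 1 to 5 rows; each row is the pose to reach, as a shift and turn from the pose commanded when the call began, along the tool's axes at that moment; what a row does not reach only later rows make up. A row lasts 1/12 s, in which the tool goes at most 41.7 mm and 7.16 degrees, less where a joint would pass 70% of its speed; a pose out of reach is approached as far as the arm can. A call with a gripper value outside its range is refused whole. The fingers move at their own pace and stop on an object; "newtons" is the grip in N (left out, the last holds). Time passes only in rows, so rows that repeat a pose let the fingers close. It gives the time, the measured TCP pose, the force and the opening at its end, in the units of the state.
- state(): the state, without advancing time (a new reading comes with each control period).
- camera(name): name is "side" or "top" or "wrist"; returns the picture (420x560x3 uint8, blue, green, red); there is no depth.
- calibration(name): a dict with "camera_matrix" (3x3 intrinsics, pixels), "dist" ([k1, k2, p1, p2, k3] as OpenCV has them; the pictures are not rectified), "R" (3x3) and "t" (3): a world point X has camera coordinates R X + t; the wrist camera has in their place "mount" (4x4, takes a point from camera to tool coordinates, whose origin is the TCP and whose axes are the tool frame's). Camera axes: x right, y down, z forward; pixel columns grow to the right and rows downward; lengths in m; the calibration is good to about 2 mm. A picture is of the moment at which its call begins: read the wrist's pose just before it. calibration takes no time and is no camera call.
- finish_job(): hands the job in, once; it reports no verdict.
The state is a dict: "clock": time; "joint_pos": joint angles; "dq": joint speeds; "tau": joint torques, N m; "tool_pos": TCP position; "eef_rot": TCP orientation; "contact_force": force on the tool from outside, world axes, zero at the start; "torque": the same for the moment, N m; "opening": finger opening in m.
Only numpy, scipy, OpenCV 4.12 (cv2) and the standard library are available. Lean on these libraries where they do the work, as an engineer would, in place of code of your own. Each camera call takes 0.05 s, during which the arm holds its last target.

## Working session

There is one attempt and no reset: what is moved stays moved. The work goes in short steps, Python scripts to look and compute and a tool call to move; the robot and the scene stay as the last step left them, time stands still between calls to the robot, and variables do not carry over. Pictures are saved under pics/ and viewed, and the job is handed in when it is done.

Besides the shell and the picture viewer there is one more tool, called after "Call:" as name([rows], argument=value, ...), one row to a line, values as JSON. arm_command: Moves the arm, as the interface text tells. Its arguments: {"type":"object","properties":{"delta_pos":{"type":"array","items":{"type":"array","items":{"type":"number"}}},"yaw":{"type":"array","items":{"type":"number"}},"grip":{"type":"array","items":{"type":"number"}},"newtons":{"type":"number"}},"required":["delta_pos","yaw","grip"]}

```bash
mkdir -p pics; ls; python3 - <<'E'
from rig import *
import cv2, json
s=state(); print(s)
for n in ("side","top","wrist"):
    cv2.imwrite(f"pics/{n}0.png",camera(n))
    print(n,calibration(n))
try: print(tip_reach)
except Exception as e: print(e)
E
```

```text
pics
{'clock': 0.0, 'joint_pos': array([-8.22830812e+01,  1.26746712e+01,  8.75274737e+01, -1.16675613e-04,
        7.99085856e+01, -7.22384584e+00]), 'dq': array([ 0.06450849,  0.02918393,  0.01239936,  0.06405277, -0.05997903,
        0.03307916]), 'tau': array([-1.53914531e-03, -4.94616508e+01, -3.87377787e+01,  6.96620392e-02,
        5.70512773e-02, -1.78678615e-04]), 'tool_pos': array([ 0.16106662, -0.60328638,  0.24342759]), 'eef_rot': array([[-2.61495361e-04,  2.57820378e-01, -9.66192830e-01],
       [ 1.91483893e-03, -9.66190962e-01, -2.57820398e-01],
       [-9.99998133e-01, -1.91752248e-03, -2.41030040e-04]]), 'contact_force': array([ 0.48620238, -0.11832064, -0.68327957]), 'torque': array([0.0003939 , 0.0371824 , 0.02581494]), 'opening': 0.08716308824828142}
side {'camera_matrix': array([[442.51347878,   0.        , 279.20504248],
       [  0.        , 442.51347878, 200.18286666],
       [  0.        ,   0.        ,   1.        ]]), 'dist': array([-0.12678892,  0.        ,  0.        ,  0.        ,  0.        ]), 'R': array([[-0.99729154, -0.06998389, -0.02262408],
      
[... 514 characters left out ...]
507067 ,  0.01861157, -0.98840331]]), 't': array([0.05889836, 0.57928122, 0.66105821])}
wrist {'camera_matrix': array([[301.00028339,   0.        , 286.53827531],
       [  0.        , 301.00028339, 209.13906921],
       [  0.        ,   0.        ,   1.        ]]), 'dist': array([0.01495359, 0.        , 0.        , 0.        , 0.        ]), 'mount': array([[-1.33810062e-03, -3.01296827e-01,  9.53529460e-01,
        -1.39796223e-01],
       [ 9.99998965e-01, -9.07409362e-04,  1.11658813e-03,
        -4.17065988e-04],
       [ 5.28817099e-04,  9.53529967e-01,  3.01297729e-01,
        -8.28382673e-02],
       [ 0.00000000e+00,  0.00000000e+00,  0.00000000e+00,
         1.00000000e+00]])}
0.022
```

View pics/side0.png

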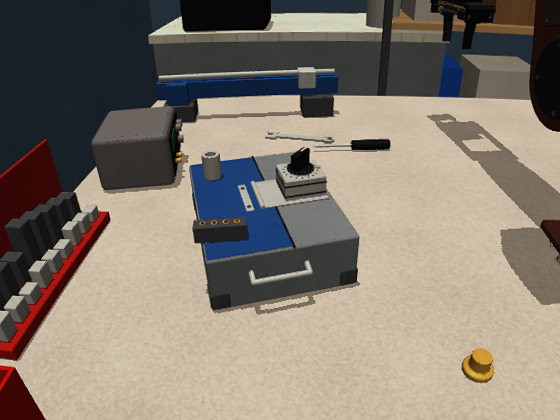

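View pics/top0.png

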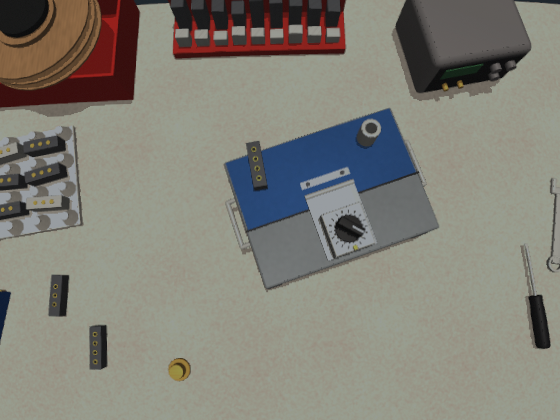

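View pics/wrist0.png

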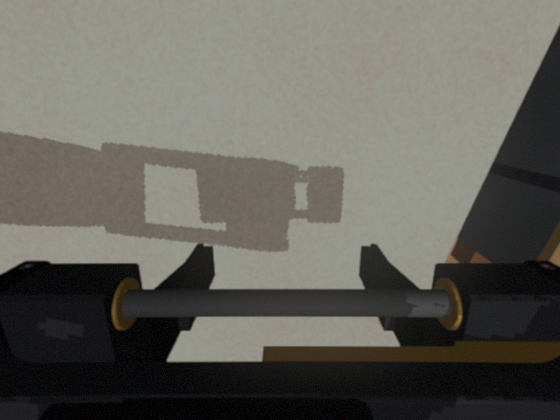

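Side: lock at about (300,175), its black bar at (300,158), sleeve (211,165), block (220,230). Top: lock at about (348,230), brass mark near (356,247), white nose near (362,233). I'll enlarge both.

```bash
python3 - <<'E'
import cv2
a=cv2.imread("pics/top0.png")[190:270,300:400]; b=cv2.imread("pics/side0.png")[140:210,255:345]
cv2.imwrite("pics/topz.png",cv2.resize(a,None,fx=7,fy=7,interpolation=cv2.INTER_CUBIC))
cv2.imwrite("pics/sidez.png",cv2.resize(b,None,fx=8,fy=8,interpolation=cv2.INTER_CUBIC))
E
```

```text
(no output)
```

View pics/topz.png

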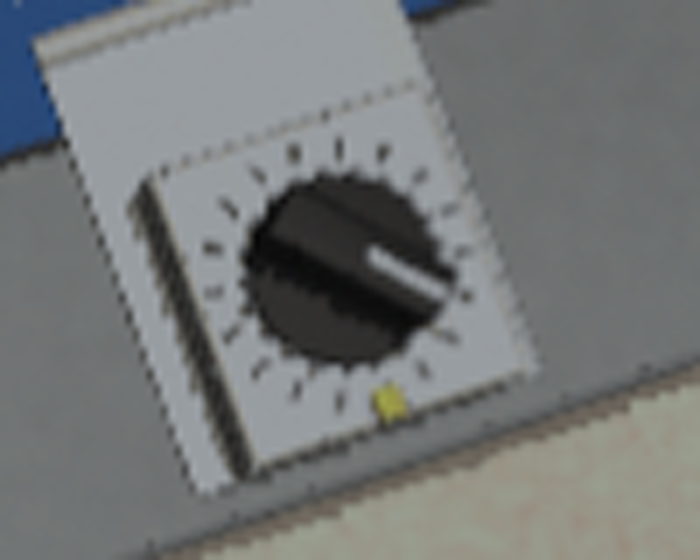

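View pics/sidez.png

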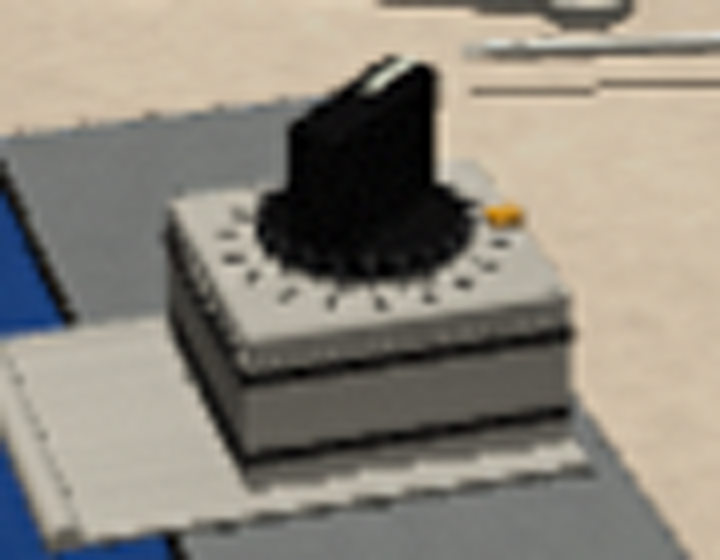

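```bash
cat > h.py <<'E'
from rig import *
import cv2, numpy as np
from scipy.spatial.transform import Rotation as Ro
def ray(name,px,pose=None,cal=None):
    c=cal or calibration(name); K=c["camera_matrix"]; d=np.array(c["dist"])
    p=cv2.undistortPoints(np.array([[px]],float),K,d)[0,0]; v=np.array([p[0],p[1],1.])
    if name=="wrist":
        T,R=pose; M=c["mount"]; o=R@M[:3,3]+T; w=R@M[:3,:3]@v
    else:
        R=c["R"]; o=-R.T@c["t"]; w=R.T@v
    return o,w/np.linalg.norm(w)
def plane(name,px,z,pose=None):
    o,w=ray(name,px,pose); return o+w*(z-o[2])/w[2]
def tri(rays):
    A=np.zeros((3,3)); b=np.zeros(3)
    for o,w in rays:
        P=np.eye(3)-np.outer(w,w); A+=P; b+=P@o
    x=np.linalg.solve(A,b); return x,[float(np.linalg.norm((np.eye(3)-np.outer(w,w))@(x-o)))*1e3 for o,w in rays]
def proj(name,X,pose=None):
    c=calibration(name);K=c["camera_matrix"];d=np.array(c["dist"])
    if name=="wrist":
        T,R=pose;M=c["mount"];Xt=R.T@(np.array(X)-T);Xc=M[:3,:3].T@(Xt-M[:3,3]);
    else: Xc=c["R"]@np.array(X)+c["t"]
    return cv2.projectPoints(Xc.reshape(1,3),np.zeros(3),np.zeros(3),K,d)[0].ravel()
E
python3 - <<'E'
from h import *
np.set_printoptions(precision=4,suppress=True)
t=cv2.imread("pics/top0.png"); s=cv2.imread("pics/side0.png")
def cen(img,lo,hi,box):
    x0,y0,x1,y1=box; h=cv2.cvtColor(img,cv2.COLOR_BGR2HSV)[y0:y1,x0:x1]; m=cv2.inRange(h,lo,hi)
    ys,xs=np.nonzero(m); return xs.mean()+x0,ys.mean()+y0,len(xs)
bt=cen(t,(15,100,80),(40,255,255),(340,235,370,260)); bs=cen(s,(10,100,80),(40,255,255),(305,155,330,175))
print(bt,bs,tri([ray("top",bt[:2]),ray("side",bs[:2])]))
f=lambda x,y:(x/7+300-.43,y/7+190-.43); g=lambda x,y:(x/8+255-.44,y/8+140-.44)
print("tip",tri([ray("top",f(447,292)),ray("side",g(405,62))]))
print("in",tri([ray("top",f(370,255)),ray("side",g(372,92))]))
print("platec",tri([ray("top",f(348,270)),ray("side",g(365,222))]))
C=np.array([plane("top",f(*p),.127) for p in [(150,178),(420,85),(525,370),(250,470)]]); print(C,C.mean(0))
for i in range(4):
    d=C[(i+1)%4]-C[i]; print(np.linalg.norm(d),np.degrees(np.arctan2(d[1],d[0])))
for p in [(175,38),(175+225,-20)]: pass
a=plane("top",f(370,255),.16);b=plane("top",f(447,292),.16);print("bar dir",np.degrees(np.arctan2(*(b-a)[[1,0]])))
E
```

```text
(np.float64(355.14285714285717), np.float64(247.35714285714286), 14) (np.float64(317.3), np.float64(166.3), 10) (array([ 0.5211, -0.0701,  0.1285]), [0.4947887411433128, 0.4947887411431464])
tip (array([ 0.5415, -0.0777,  0.159 ]), [0.3652169832740963, 0.36521698327413454])
in (array([ 0.5485, -0.0621,  0.1596]), [0.4282886955759472, 0.4282886955757542])
platec (array([ 0.5495, -0.0621,  0.1304]), [0.048331921077476074, 0.048331921077784855])
[[ 0.571  -0.0204  0.127 ]
 [ 0.5904 -0.0802  0.127 ]
 [ 0.5275 -0.1001  0.127 ]
 [ 0.5072 -0.0399  0.127 ]] [ 0.549  -0.0602  0.127 ]
0.06286820193540585 -71.96525391309125
0.06596436920561269 -162.46123527265945
0.06352674351775878 108.62700571867379
0.0666298375955319 16.98029580885565
bar dir -117.14040022270086
```

Call:
arm_command([
  [-2,-25,-31],
  [-4,-51,-62],
  [-6,-76,-93],
  [-8,-102,-124],
  [-10,-127,-154],
], yaw=[0,0,0,0,0], grip=[60,60,60,60,60])

```text
clock: 0.57
tool_pos: [0.2778, -0.4395, 0.2542]
eef_rot: [[-0.0, 0.257, -0.966], [0.001, -0.966, -0.257], [-1.0, -0.001, -0.0]]
contact_force: [0.2, -1.3, 0.2]
opening: 0.0636
```

Call:
arm_command([
  [0,-25,-31],
  [0,-51,-62],
  [0,-76,-93],
  [0,-102,-124],
  [0,-127,-154],
], yaw=[0,0,0,0,0], grip=[60,60,60,60,60])

```text
clock: 0.98
tool_pos: [0.3939, -0.277, 0.2545]
eef_rot: [[0.0, 0.258, -0.966], [0.0, -0.966, -0.258], [-1.0, -0.0, -0.0]]
contact_force: [1.0, -1.5, 0.8]
opening: 0.06
```

Call:
arm_command([
  [0,-25,-31],
  [0,-51,-62],
  [0,-76,-93],
  [0,-102,-124],
  [0,-127,-154],
], yaw=[-0.12,-0.24,-0.36,-0.48,-0.6], grip=[60,60,60,60,60])

```text
clock: 1.4
tool_pos: [0.51, -0.1145, 0.2545]
eef_rot: [[0.0, 0.762, -0.647], [0.0, -0.647, -0.762], [-1.0, 0.0, -0.0]]
contact_force: [0.7, -0.7, -0.2]
opening: 0.0601
```

```bash
python3 - <<'E'
from h import *
import pickle
s=state(); im=camera("wrist"); cv2.imwrite("pics/w1.png",im); pickle.dump((s["tool_pos"],s["eef_rot"]),open("w1.p","wb"))
im=camera("top"); cv2.imwrite("pics/t1.png",im)
cv2.imwrite("pics/t1z.png",cv2.resize(im[190:270,300:400],None,fx=7,fy=7,interpolation=cv2.INTER_CUBIC))
E
```

```text
(no output)
```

View pics/w1.png

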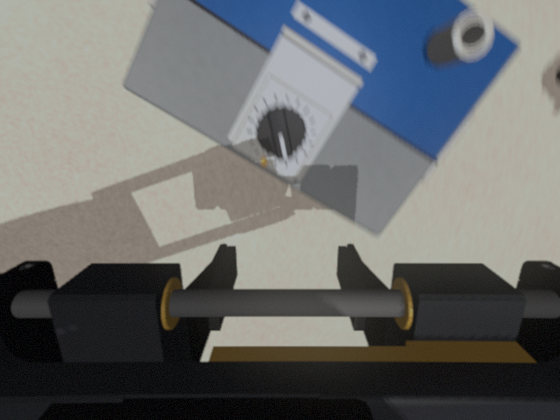

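View pics/t1z.png

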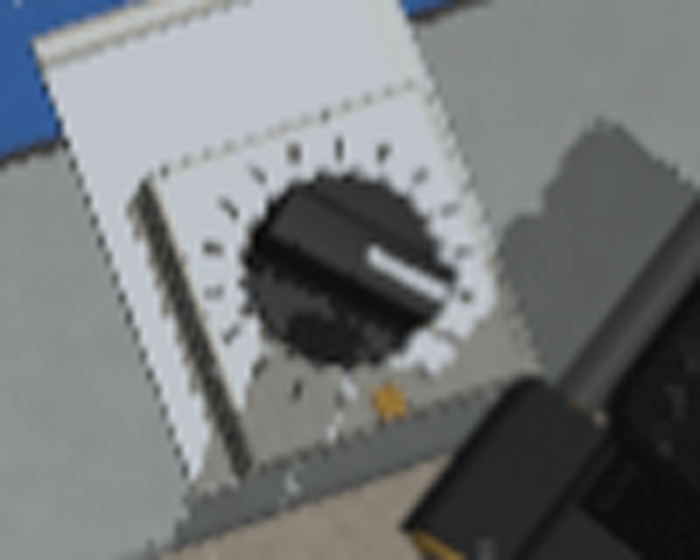

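Wrist view: dial at about (281,133), stripe from (280,133) to (285,160), brass mark at (263,161). The top view shows the dial has not changed. I'll move closer for a finer measurement: about 50 mm ahead of the present pose and over the lock.

```bash
python3 - <<'E'
from h import *
import pickle
s=state()
R=s["eef_rot"]; d=np.array([0.549,-0.061,0.235])-s["tool_pos"]; print("tool delta mm",(R.T@d)*1e3, np.degrees(np.arctan2(R[1,1],R[0,1])))
im=cv2.imread("pics/w1.png"); cv2.imwrite("pics/w1z.png",cv2.resize(im[80:190,220:340],None,fx=5,fy=5,interpolation=cv2.INTER_CUBIC))
E
```

```text
tool delta mm [ 19.41511744  -3.95583261 -63.20965839] -40.13746420458892
```

View pics/w1z.png

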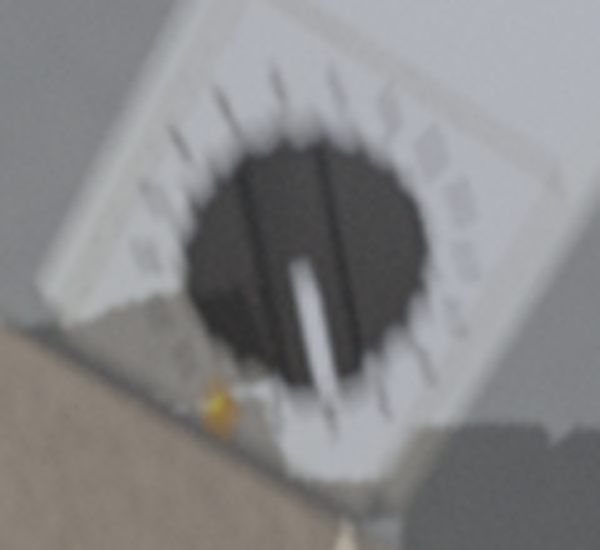

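Call:
arm_command([
  [10,-2,-32],
  [20,-4,-63],
  [20,-4,-63],
  [20,-4,-63],
], yaw=[-0.12,-0.24,-0.26,-0.26], grip=[60,60,60,60])

```text
clock: 1.83
tool_pos: [0.5469, -0.0656, 0.2333]
eef_rot: [[-0.003, 0.901, -0.434], [0.0, -0.434, -0.901], [-1.0, -0.002, 0.001]]
contact_force: [0.2, -0.5, -0.7]
opening: 0.0603
```

```bash
python3 - <<'E'
from h import *
import pickle
s=state(); im=camera("wrist"); cv2.imwrite("pics/w2.png",im); pickle.dump((s["tool_pos"],s["eef_rot"]),open("w2.p","wb"))
print(s["tool_pos"],s["joint_pos"])
E
```

```text
[ 0.54686545 -0.06557148  0.23326695] [-1.50272280e+01  3.07981439e+00  9.92533984e+01 -2.53926281e-02
  7.78126493e+01  1.06715847e+01]
```

View pics/w2.png

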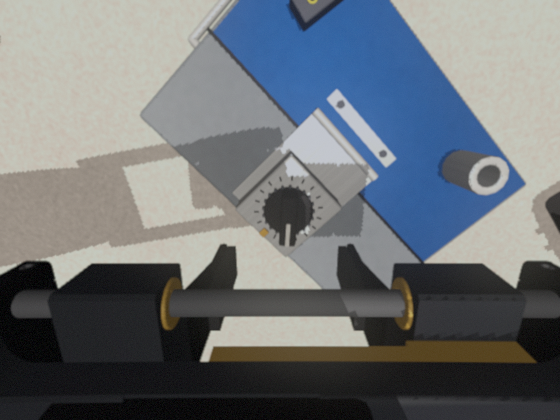

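```bash
python3 - <<'E'
from h import *
import pickle
s=state(); im=camera("wrist"); s2=state(); cv2.imwrite("pics/w3.png",im); pickle.dump((s["tool_pos"],s["eef_rot"]),open("w3.p","wb"))
print(s["tool_pos"],s2["tool_pos"],s["dq"].round(2))
cv2.imwrite("pics/w3z.png",cv2.resize(im[140:260,220:360],None,fx=5,fy=5,interpolation=cv2.INTER_CUBIC))
E
```

```text
[ 0.54678994 -0.06646964  0.23390964] [ 0.54683296 -0.06701383  0.23440432] [-1.36 -1.19 -0.02 -0.23  0.01  0.66]
```

View pics/w3z.png

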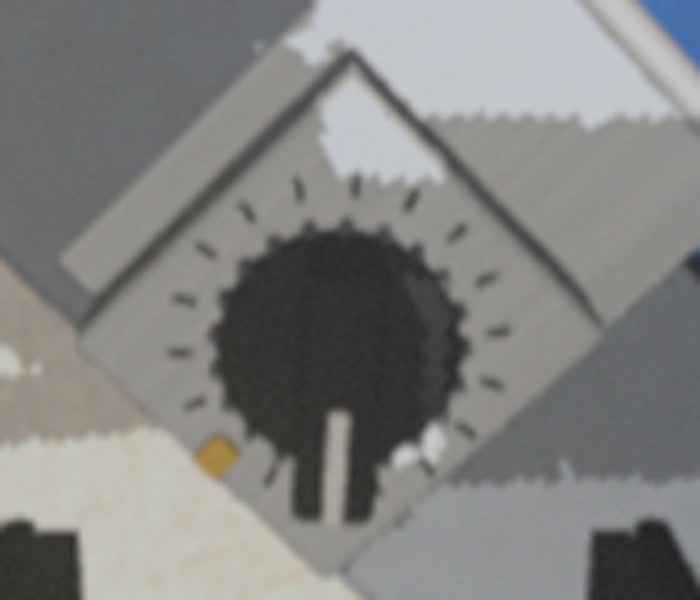

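```bash
python3 - <<'E'
from h import *
import pickle
np.set_printoptions(precision=4,suppress=True)
P3=pickle.load(open("w3.p","rb")); P1=pickle.load(open("w1.p","rb"))
f=lambda x,y:(x/5+220-.4,y/5+140-.4); f1=lambda x,y:(x/5+220-.4,y/5+80-.4)
W=lambda p,z:plane("wrist",f(*p),z,P3)
ang=lambda v:np.degrees(np.arctan2(v[1],v[0]))%360
a,b=W((340,412),.16),W((333,522),.16); print("stripe",a,b,ang(b-a),np.linalg.norm(b-a))
print("brass tri",tri([ray("wrist",f(218,455),P3),ray("wrist",f1(217,405),P1),ray("top",(355.1,247.4)),ray("side",(317.3,166.3))]))
print("stripe outer tri",tri([ray("wrist",f(333,522),P3),ray("wrist",f1(332,395),P1),ray("top",(363.4,231.3)),ray("side",(305.2,147.3))]))
print("stripe inner tri",tri([ray("wrist",f(340,412),P3),ray("wrist",f1(300,262),P1),ray("top",(352.4,226)),ray("side",(301.1,151.1))]))
c=[W(p,.127) for p in [(352,52),(602,322),(335,575),(80,328)]]
for i in range(4): v=c[(i+1)%4]-c[i]; print("edge",ang(v),np.linalg.norm(v))
print("case centre",np.mean(c,0))
# ticks circle
tk=np.array([W(p,.1275)[:2] for p in [(465,432),(490,383),(497,330),(485,278),(455,232),(410,200),(355,185),(298,188),(247,210),(205,250),(183,300),(180,352),(195,405)]])
A=np.c_[2*tk,np.ones(len(tk))]; x=np.linalg.lstsq(A,(tk**2).sum(1),rcond=None)[0]; print("tick circle c",x[:2],"r",np.sqrt(x[2]+x[0]**2+x[1]**2))
t=np.array([ang(q-x[:2]) for q in tk]); print("tick ang mod20",t%20)
br=W((218,455),.128)[:2]; print("brass ang",ang(br-x[:2]))
# dial plate rim z .134
im=cv2.imread("pics/t1.png")
E
```

```text
stripe [ 0.5493 -0.0618  0.16  ] [ 0.5404 -0.0776  0.16  ] 240.75709298960527 0.018126217191224907
brass tri (array([ 0.5216, -0.069 ,  0.1292]), [0.9039998261697733, 1.8642679532824993, 1.4069672471207018, 0.019525139387969292])
stripe outer tri (array([ 0.5413, -0.0769,  0.1599]), [1.0676309221242968, 1.2116569552544523, 0.6803307129227197, 0.6421804204473011])
stripe inner tri (array([ 0.5493, -0.0602,  0.1609]), [1.3007839474172591, 3.2548232753147612, 1.7654177276384404, 1.420513031086246])
edge 287.38071180581187 0.06259691801108608
edge 200.3772655248454 0.06601385566282038
edge 107.24241351047915 0.06386694562840418
edge 19.280097984782326 0.06580558978360965
case centre [ 0.5512 -0.0589  0.127 ]
tick circle c [ 0.5495 -0.0608] r 0.027409408276533084
tick ang mod20 [17.3586 18.1256 18.4221 18.451  18.5559 18.2316 18.2279 18.1184 17.5949
 18.3645 18.4816 18.1425 19.1214]
brass ang 198.7006547183727
```

```bash
python3 - <<'E'
from h import *
import pickle
P3=pickle.load(open("w3.p","rb")); P1=pickle.load(open("w1.p","rb"))
f=lambda x,y:(x/5+220-.4,y/5+140-.4); f1=lambda x,y:(x/5+220-.4,y/5+80-.4); f0=lambda x,y:(x/7+300-.43,y/7+190-.43)
ang=lambda v:np.degrees(np.arctan2(v[1],v[0]))%360
e=lambda n,a,b,z,P=None: print(n,ang(plane(n,b,z,P)-plane(n,a,z,P)),np.linalg.norm(plane(n,b,z,P)-plane(n,a,z,P)))
e("wrist",f1(245,180),f1(290,380),.16,P1); e("wrist",f1(325,150),f1(355,340),.16,P1); e("wrist",f1(300,262),f1(332,395),.16,P1)
e("wrist",f(293,518),f(370,522),.16,P3)
e("top",f0(330,190),f0(455,260),.16)
e("top",f0(270,240),f0(420,325),.145)
s=state(); print(s["tool_pos"])
R=s["eef_rot"]; print("y ang",ang(R[:,1]))
for c in [(0.5495,-0.0608)]:
    print(R.T@(np.array([*c,.2])-s["tool_pos"])*1e3)
E
```

```text
wrist 241.92199389925744 0.030131330629664436
wrist 238.995959634192 0.027952121520984172
wrist 243.206244294103 0.02053965497002075
wrist 330.88618497568996 0.011920054976779212
top 239.14073080734556 0.029250927222654027
top 238.92763067293504 0.03599593020837077
[ 0.54683296 -0.06701383  0.23440432]
y ang 334.0838736391258
[34.39933754 -0.29997671 -6.78069494]
```

Call:
arm_command([
  [17,0,-6],
  [34,0,-6],
  [34,0,-6],
  [34,0,-6],
], yaw=[0.1,0.1,0.1,0.1], grip=[40,40,40,40], newtons=25)

```text
clock: 2.27
tool_pos: [0.5489, -0.0619, 0.2002]
eef_rot: [[-0.002, 0.851, -0.524], [0.0, -0.524, -0.851], [-1.0, -0.002, 0.001]]
contact_force: [0.5, -0.7, 0.3]
opening: 0.0434
```

```bash
python3 - <<'E'
from h import *
s=state(); R=s["eef_rot"]; print(s["tool_pos"],s["dq"].round(2),"y ang",np.degrees(np.arctan2(R[1,1],R[0,1])))
im=camera("wrist"); cv2.imwrite("pics/w4.png",im)
print(R.T@(np.array([.5495,-.0608,.158])-s["tool_pos"])*1e3)
E
```

```text
[ 0.5489087  -0.06185197  0.20023525] [ 0.25 -0.87 -1.99  0.07  0.12 -0.23] y ang -31.624959888293493
[ 4.22342107e+01  1.97521641e-02 -1.24231727e+00]
```

View pics/w4.png

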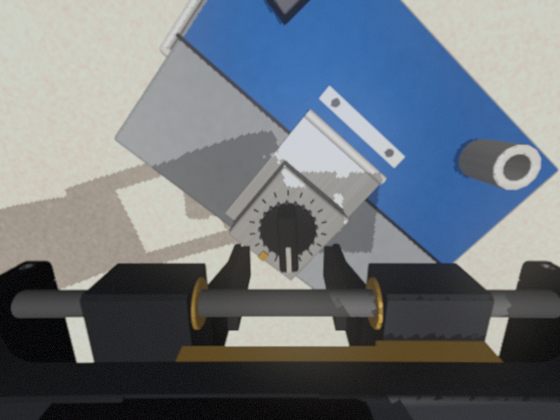

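Dial at (288,228), with its stripe vertical at column 289 and centred between the fingertips (245 and 333). Going down.

Call:
arm_command([
  [15,0,-1],
  [30,0,-1],
  [38,0,-1],
  [42,0,-1],
  [42,0,-1],
], yaw=[0,0,0,0,0], grip=[40,40,40,40,40])

```text
clock: 2.73
tool_pos: [0.5502, -0.0602, 0.1584]
eef_rot: [[-0.001, 0.852, -0.523], [0.0, -0.523, -0.852], [-1.0, -0.001, 0.0]]
contact_force: [0.1, 0.4, -1.1]
opening: 0.04
```

Call:
arm_command([
  [0,0,0],
  [0,0,0],
  [0,0,0],
], yaw=[0,0,0], grip=[40,40,40])

```text
clock: 2.98
tool_pos: [0.5511, -0.0601, 0.1596]
eef_rot: [[0.002, 0.853, -0.523], [-0.0, -0.523, -0.853], [-1.0, 0.002, -0.0]]
contact_force: [-0.2, -0.3, 0.5]
opening: 0.0396
```

```bash
python3 - <<'E'
from h import *
s=state(); R=s["eef_rot"]; print(s["tool_pos"],s["contact_force"],"y ang",np.degrees(np.arctan2(R[1,1],R[0,1])))
cv2.imwrite("pics/w5.png",camera("wrist")); im=camera("side"); cv2.imwrite("pics/s5.png",cv2.resize(im[100:230,220:380],None,fx=4,fy=4,interpolation=cv2.INTER_CUBIC))
E
```

```text
[ 0.55107825 -0.06014438  0.15957758] [-0.22402881 -0.25420766  0.45939224] y ang -31.511530993603564
```

View pics/w5.png

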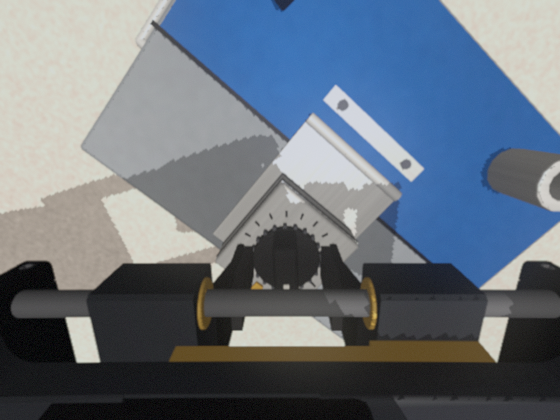

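View pics/s5.png

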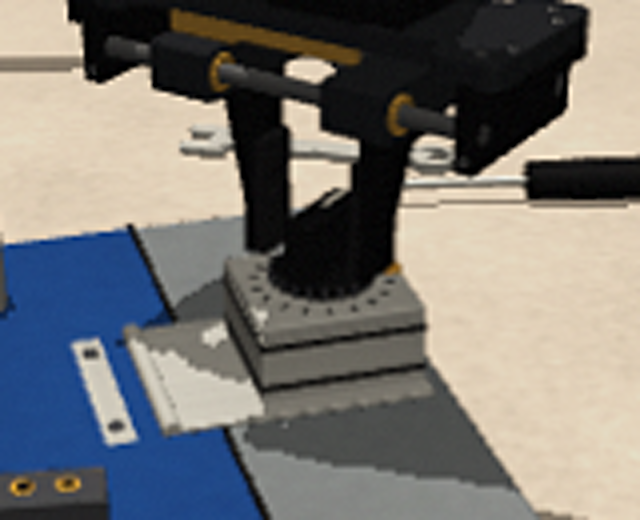

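The bar stands between the fingers, clear of the plate. Closing.

Call:
arm_command([
  [0,0,0],
  [0,0,0],
  [0,0,0],
  [0,0,0],
  [0,0,0],
], yaw=[0,0,0,0,0], grip=[5,5,5,5,5], newtons=25)

```text
clock: 3.5
tool_pos: [0.5504, -0.0599, 0.1585]
eef_rot: [[-0.0, 0.853, -0.523], [0.0, -0.523, -0.853], [-1.0, -0.0, -0.0]]
contact_force: [0.8, -0.0, 0.5]
opening: 0.0148
```

```bash
python3 - <<'E'
from h import *
s=state(); R=s["eef_rot"]; print(s["tool_pos"],s["contact_force"],s["torque"],s["opening"],s["joint_pos"],"y ang",np.degrees(np.arctan2(R[1,1],R[0,1])))
E
```

```text
[ 0.55044972 -0.05994215  0.15852385] [ 0.82148922 -0.04970183  0.54007771] [-0.05295167 -0.04926707  0.01937916] 0.014791274677761495 [-1.43763732e+01  7.40590880e+00  1.03000345e+02  1.20346764e-03
  6.95967002e+01  1.71314244e+01] y ang -31.508217182833075
```

Call:
arm_command([
  [0,0,0],
  [0,0,0],
  [0,0,0],
], yaw=[0,0,0], grip=[5,5,5])

```text
clock: 3.75
tool_pos: [0.5505, -0.06, 0.1586]
eef_rot: [[0.0, 0.852, -0.523], [-0.0, -0.523, -0.852], [-1.0, 0.0, -0.0]]
contact_force: [-0.3, -1.0, 0.0]
opening: 0.0129
```

Call:
arm_command([
  [0,0,0],
  [0,0,0],
], yaw=[0.07,0.14], grip=[5,5])

```text
clock: 3.92
tool_pos: [0.5505, -0.06, 0.1585]
eef_rot: [[0.0, 0.769, -0.639], [-0.0, -0.639, -0.769], [-1.0, 0.0, -0.0]]
contact_force: [0.6, -0.4, -1.2]
opening: 0.0128
```

```bash
cat > st.py <<'E'
from h import *
np.set_printoptions(precision=4,suppress=True)
s=state(); R=s["eef_rot"]; print(s["clock"],s["tool_pos"],"F",s["contact_force"],"M",s["torque"],"op",s["opening"],"y ang",np.degrees(np.arctan2(R[1,1],R[0,1])))
E
python3 st.py
```

```text
3.9167 [ 0.5505 -0.06    0.1585] F [ 0.618  -0.4201 -1.1775] M [ 0.0054 -0.2749  0.0815] op 0.012755891681775702 y ang -39.70316055044457
```

Call:
arm_command([
  [0,0,0],
  [0,0,0],
  [0,0,0],
], yaw=[0.07,0.14,0.21], grip=[5,5,5])

```text
clock: 4.17
tool_pos: [0.5507, -0.0601, 0.1586]
eef_rot: [[0.001, 0.619, -0.785], [-0.0, -0.785, -0.619], [-1.0, 0.001, -0.0]]
contact_force: [2.2, -1.0, -1.2]
opening: 0.0129
```

```bash
python3 st.py
```

```text
4.1667 [ 0.5507 -0.0601  0.1586] F [ 2.1673 -1.0406 -1.2447] M [-0.1863 -0.3208  0.0039] op 0.012925257234672362 y ang -51.7583178045654
```

Call:
arm_command([
  [0,0,0],
  [0,0,0],
], yaw=[0.07,0.14], grip=[5,5])

```text
clock: 4.33
tool_pos: [0.5508, -0.0601, 0.1585]
eef_rot: [[0.001, 0.503, -0.864], [-0.0, -0.864, -0.503], [-1.0, 0.001, -0.001]]
contact_force: [1.6, -1.4, -1.2]
opening: 0.0128
```

```bash
python3 st.py
```

```text
4.3333 [ 0.5508 -0.0601  0.1585] F [ 1.554  -1.4299 -1.2431] M [-0.1967 -0.2898  0.047 ] op 0.012762441085264415 y ang -59.78090681398915
```

Call:
arm_command([
  [0,0,0],
  [0,0,0],
  [0,0,0],
  [0,0,0],
  [0,0,0],
], yaw=[0.07,0.14,0.21,0.21,0.21], grip=[5,5,5,5,5])

```text
clock: 4.75
tool_pos: [0.5509, -0.0601, 0.1586]
eef_rot: [[0.001, 0.317, -0.948], [-0.0, -0.948, -0.317], [-1.0, 0.001, -0.001]]
contact_force: [3.5, -1.9, -1.7]
opening: 0.0127
```

```bash
python3 st.py; python3 - <<'E'
from h import *
cv2.imwrite("pics/w6.png",camera("wrist")); im=camera("top"); cv2.imwrite("pics/t6.png",cv2.resize(im[180:290,280:420],None,fx=5,fy=5,interpolation=cv2.INTER_CUBIC))
im=camera("side"); cv2.imwrite("pics/s6.png",cv2.resize(im[100:230,220:380],None,fx=4,fy=4,interpolation=cv2.INTER_CUBIC))
E
```

```text
4.75 [ 0.5509 -0.0601  0.1586] F [ 3.5039 -1.8519 -1.7405] M [-0.1912 -0.6352 -0.0634] op 0.012682867026772114 y ang -71.51683632519747
```

View pics/w6.png

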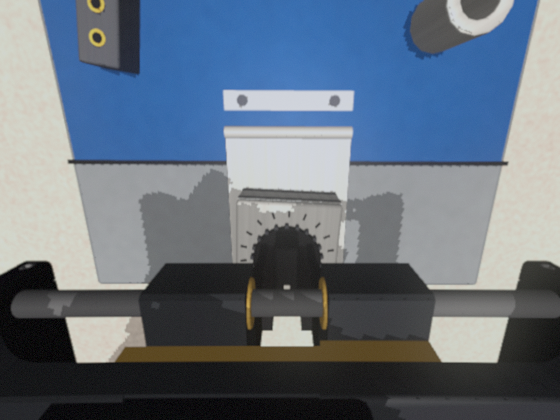

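View pics/s6.png

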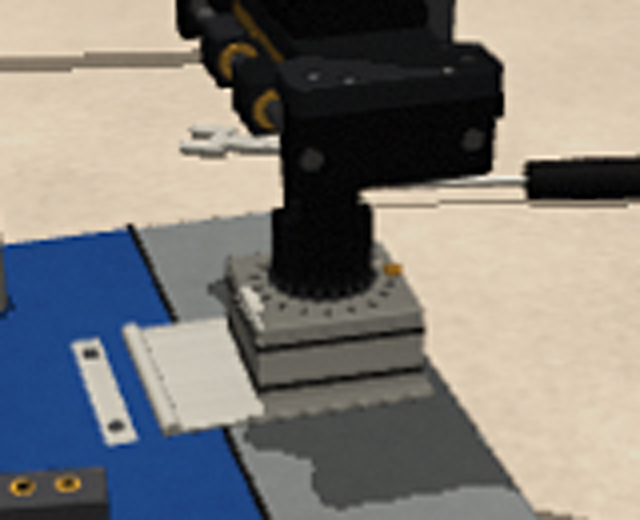

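The wrist view shows the case edges level in the image, so the bar now lines up with the case; the side view shows the lock still seated. Gripping harder and starting a small test lift.

Call:
arm_command([
  [0,0,0],
  [0,0,0],
  [0,0,0],
], yaw=[0,0,0], grip=[5,5,5], newtons=40)

```text
clock: 5.15
tool_pos: [0.5507, -0.0601, 0.1586]
eef_rot: [[0.001, 0.316, -0.949], [-0.0, -0.949, -0.316], [-1.0, 0.001, -0.0]]
contact_force: [4.6, -1.9, -2.2]
opening: 0.0126
```

```bash
python3 st.py
```

```text
5.15 [ 0.5507 -0.0601  0.1586] F [ 4.5605 -1.93   -2.2461] M [-0.3562 -0.7915 -0.0657] op 0.012570312659831776 y ang -71.59542386558375
```

Call:
arm_command([
  [-1,0,0],
  [-2,0,0],
  [-3,0,0],
  [-4,0,0],
  [-5,0,0],
], yaw=[0,0,0,0,0], grip=[5,5,5,5,5])

```text
clock: 5.57
tool_pos: [0.5499, -0.0599, 0.1631]
eef_rot: [[-0.001, 0.315, -0.949], [0.0, -0.949, -0.315], [-1.0, -0.001, 0.001]]
contact_force: [1.7, -2.6, -6.0]
opening: 0.0128
```

```bash
python3 st.py
```

```text
5.5667 [ 0.5499 -0.0599  0.1631] F [ 1.7314 -2.5926 -6.039 ] M [-0.486  -0.4097  0.0587] op 0.012764280932569589 y ang -71.62205372968009
```

Up 4.5 mm with about 6 N (the weight plus friction), so the lock is free. Continuing up.

Call:
arm_command([
  [-5,0,0],
  [-10,0,0],
  [-15,0,0],
  [-20,0,0],
  [-25,0,0],
], yaw=[0,0,0,0,0], grip=[5,5,5,5,5])

```text
clock: 5.98
tool_pos: [0.5503, -0.0594, 0.1895]
eef_rot: [[-0.0, 0.316, -0.949], [0.001, -0.949, -0.316], [-1.0, -0.001, 0.0]]
contact_force: [0.8, 1.0, -4.2]
opening: 0.0128
```

Call:
arm_command([
  [-5,0,0],
  [-12,0,0],
  [-20,0,0],
  [-28,0,0],
  [-36,0,0],
], yaw=[0,0,0,0,0], grip=[5,5,5,5,5])

```text
clock: 6.4
tool_pos: [0.5505, -0.0599, 0.2256]
eef_rot: [[0.0, 0.315, -0.949], [0.0, -0.949, -0.315], [-1.0, 0.0, -0.0]]
contact_force: [0.3, -0.4, -4.5]
opening: 0.0127
```

Call:
arm_command([
  [-8,0,0],
  [-16,0,0],
  [-24,0,0],
  [-30,0,0],
  [-34,0,0],
], yaw=[0,0,0,0,0], grip=[5,5,5,5,5])

```text
clock: 6.82
tool_pos: [0.5508, -0.0601, 0.2598]
eef_rot: [[0.001, 0.315, -0.949], [-0.0, -0.949, -0.315], [-1.0, 0.001, -0.001]]
contact_force: [1.0, 0.0, -3.8]
opening: 0.0129
```

Call:
arm_command([
  [0,0,0],
  [0,0,0],
  [0,0,0],
  [0,0,0],
  [0,0,0],
], yaw=[0,0,0,0,0], grip=[5,5,5,5,5])

```text
clock: 7.23
tool_pos: [0.5502, -0.0599, 0.2579]
eef_rot: [[-0.001, 0.315, -0.949], [0.0, -0.949, -0.315], [-1.0, -0.001, 0.001]]
contact_force: [0.5, -0.8, -3.9]
opening: 0.0128
```

```bash
python3 st.py; python3 - <<'E'
from h import *
cv2.imwrite("pics/w7.png",camera("wrist")); cv2.imwrite("pics/s7.png",camera("side")); cv2.imwrite("pics/t7.png",camera("top"))
E
```

```text
7.2333 [ 0.5502 -0.0599  0.2579] F [ 0.4982 -0.8498 -3.937 ] M [-0.0319  0.0123  0.0653] op 0.012812185739092602 y ang -71.62062712646961
```

View pics/s7.png

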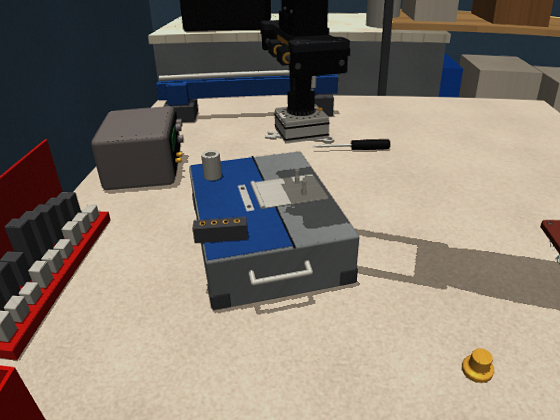

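View pics/w7.png

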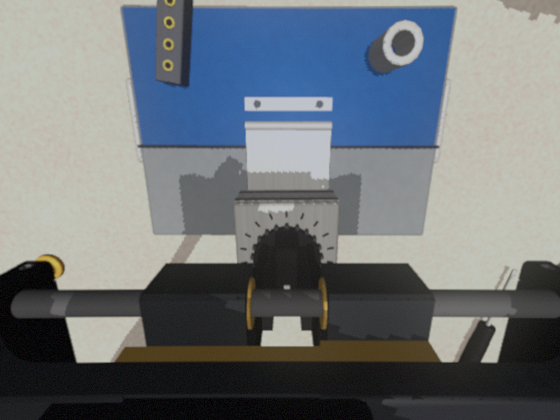

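View pics/t7.png

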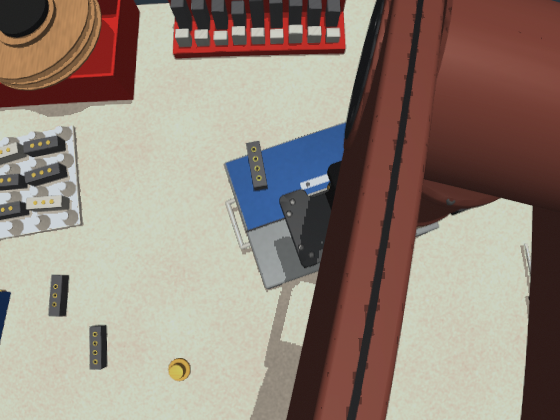

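Side view: the lock hangs level at about (301,124), the two bare legs show at (298–305,183), and block (220,230) and sleeve (211,165) are where they were. One height check before handing in.

```bash
python3 - <<'E'
from h import *
s=state();c=s["tool_pos"][:2]; a=np.radians(18.2); x=np.array([np.cos(a),np.sin(a)]);y=np.array([-x[1],x[0]])
im=cv2.imread("pics/s7.png")
for z in (.192,.226):
  for sx,sy in ((1,1),(-1,1),(1,-1),(-1,-1)):
    p=c+sx*.034*x+sy*.032*y; q=proj("side",[*p,z]); print(z,q.round(1)); 
    cv2.circle(im,tuple(int(round(v)) for v in q),1,(0,0,255) if z<.2 else (0,255,0),-1)
cv2.imwrite("pics/s7z.png",cv2.resize(im[60:160,240:370],None,fx=6,fy=6,interpolation=cv2.INTER_CUBIC))
E
```

```text
0.192 [283.7 143.4]
0.192 [327.2 138.1]
0.192 [273.6 127.8]
0.192 [314.  123.1]
0.226 [283.3 121.8]
0.226 [327.9 116.8]
0.226 [273.  107.5]
0.226 [314.3 103.2]
```

View pics/s7z.png

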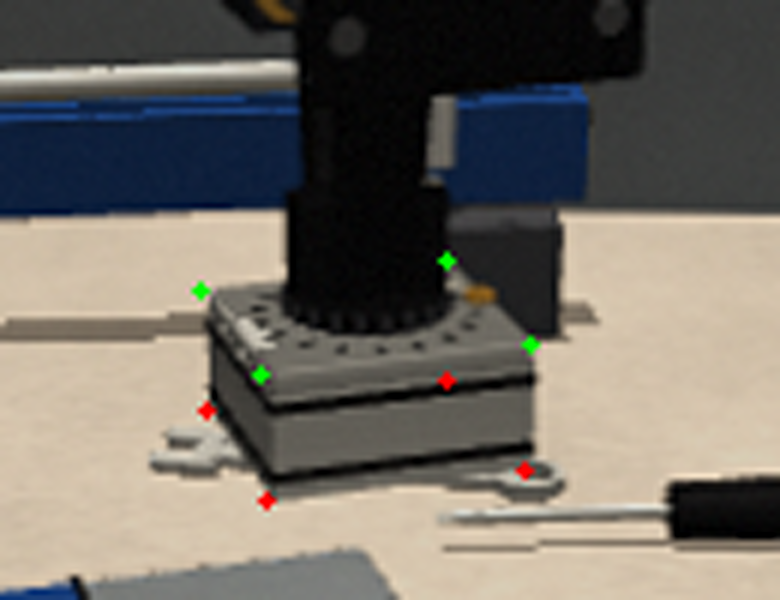

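The drawn corners lie within 1–3 px of the lock's. The lock is level and its underside is about 0.1 m above the strap. Handing in.

```bash
python3 - <<'E'
from rig import *
finish_job(); s=state(); print(s["clock"],s["tool_pos"],s["opening"],s["contact_force"])
E
```

```text
the job is handed in; nothing more can be done
the job is handed in; nothing more can be done
```

I turned the dial two clicks (40°) clockwise to the open notch, pulled the lock straight up off the shackle, and handed the job in at about 7.4 s. The lock was still in the gripper, gripped at 40 N. `finish_job` reports no verdict, so I don't know how it was judged.

**Measuring:** the wrist, top and side views put the dial's axis at about (0.550, -0.061) m, with the bar top at 0.160 m and the brass mark at 0.129 m. Both heights fit the given sizes. The pointer stripe read 43–48° from open, between two and three clicks. The bar's edges gave 39–44°, so I took it as two clicks.

**Turning and lifting:** after the turn the bar lined up with the case. I did not see the pointer nose at the mark, because the gripper hid it. The evidence that the dial was open is that the lock rose past its 2 mm stop with only about 6 N.

**Last checks:**
- The force was steady at about 3.9 N, which fits the lock's weight.
- The finger opening was 12.8 mm on the 13 mm bar.
- The side view showed the lock level, dial up, about 0.1 m above the strap and touching nothing, with the shackle legs bare. The corner points I drew for that height lay within about 1–3 px of the lock's corners.
- The block and sleeve looked unmoved in the side and wrist views. By eye, the other bench items I could see had not moved either, though the arm hid part of the top view.
- A state reading after hand-in was refused, so I have no reading from the final second.

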